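# Draw a loaded carrier out of the drying rack and hold it up level

## Task

Draw the plywood carrier, by its blue pull post, straight out of its guides on the bench until it is all the way out from under the drying rack, without lifting it before that. Then take it by its red central handle, lift it so that its underside is about 15 cm above the bench, in front of the rack, and finish while still holding it there, level and still. Both round boxes must stay standing on the carrier throughout, the carrier must never tip, and nothing else on the bench may be disturbed.

Things in the scene. Friction and masses are not known exactly. Their poses are not given: they have to be found in the camera images.
- rack: low fixed wooden drying rack: slatted shelf 206 mm deep, 270 wide, on four 18 mm legs at y = +/-115 mm. Over the lane the slats' underside is 135 mm up; slat tops 151, round boxes fixed at the rear of the shelf reach 181. Origin: on the bench below the middle of the shelf's front edge. x points level into the rack, away from the robot; z up. The carrier comes out towards -x.
- guide_mouth (a point): point on the bench midway between the outer ends of the two fixed guide strips, at rack x = -124 mm. The strips are 12 mm high, 12 mm wide, run along rack x from -124 to +206 mm, centred at y = +/-86 mm (160 mm clear between them).
- carrier: loose plywood carrier on the bench between the guides, about 0.3 kg, slides on plain friction. Origin: on its underside below the red handle's centre; x along the guides into the rack, z up. Board 10 mm thick, x = -105 to +85 mm, 152 mm wide (4 mm play a side), rim 10 mm high on top. At the start the origin is 0 to 20 mm behind the shelf's front edge, the handle under the shelf.
- pull_post (a point): point on the blue upright pull post of the carrier at carrier x = -88 mm, y = 0, z = 58 mm. The post is 14 mm thick in y, 22 mm in x, its top is 74 mm above the carrier's underside; nothing beside it is taller than the 20 mm rim within 40 mm.
- handle (a point): centre of the red handle block of the carrier, at carrier x = 0, y = 0, z = 90 mm. Block 46 mm long in x, 20 mm thick in y, from 70 to 110 mm above the carrier's underside, on a 16 mm thick stem. The round boxes beside it reach 52 mm.
- box_left: loose round chipwood box, 52 mm diameter, 42 mm high, 40 to 90 g, standing on the carrier's board on the +y side of the handle. Origin: centre of its underside (10 mm above the carrier's underside).
- box_right: the same kind of box on the -y side of the handle.
- glue_jar: bystander: amber glue jar, 60 mm diameter, 85 mm high, beside the lane on the rack's +y side. Origin: centre of its underside.
- carton_a: bystander: brown carton 90 x 70 mm, 50 mm high, beside the lane on the rack's -y side. Origin: centre of its underside.
- carton_b: bystander: brown carton 80 x 80 mm, 45 mm high, near the robot on its left or right. Origin: centre of its underside.
- spare_box: bystander: round chipwood box 80 mm diameter, 50 mm high, near the robot on the other side. Origin: centre of its underside.
- mallet: bystander: wooden mallet lying far to the left. Origin on its underside.

How it is judged:
On the way, in this order (a step that is already met when the one before it is completed fails the run):
1. the carrier is drawn by its pull post out from under the rack, still down on the bench (x of carrier in the frame of rack below -0.08 m and height (world z) of carrier below 0.012 m and distance between the grasp point and pull_post below 0.06 m), for 0.2 s.
2. it is lifted by its red handle, clear of the bench, with both boxes standing on it (height (world z) of carrier above 0.06 m and contact force between the fingers and carrier above 3 N and distance between the grasp point and handle below 0.06 m and z of box_left in the frame of carrier between 0.005 and 0.016 m and angle between each of box_left, box_right's own z axis and vertical below 0.2 rad and z of box_right in the frame of carrier between 0.005 and 0.016 m), for 0.2 s.
At the end, for the whole second after the job is handed in: Gripper holds the carrier by the red handle (TCP within 60 mm of its centre), underside 110 to 190 mm up, origin 60 mm or more in front of the shelf, tilt under 0.12 rad, slower than 30 mm/s and 0.2 rad/s, touching no rack or bystander, both round boxes standing on its board (height (world z) of carrier between 0.11 and 0.19 m and x of carrier in the frame of rack below -0.06 m and angle between carrier's own z axis and vertical below 0.12 rad and linear speed of carrier below 0.03 m/s and angular speed of carrier below 0.2 rad/s and contact force between the fingers and carrier above 3 N and distance between the grasp point and handle below 0.06 m and contact force between carrier and rack below 0.3 N and contact force between carrier and glue_jar below 0.3 N and contact force between carrier and carton_a below 0.3 N and contact force between carrier and carton_b below 0.3 N and contact force between carrier and spare_box below 0.3 N and contact force between carrier and mallet below 0.3 N and z of box_left in the frame of carrier between 0.005 and 0.016 m and angle between each of box_left, box_right's own z axis and vertical below 0.2 rad and z of box_right in the frame of carrier between 0.005 and 0.016 m); the arm keeps its last pose, push and grip.
It fails at once if the carrier is lifted more than 20 mm while its origin is less than 60 mm out from the shelf's front edge (height (world z) of carrier above 0.02 m and x of carrier in the frame of rack above -0.06 m).
It fails at once if the carrier tips more than 0.3 rad (angle between carrier's own z axis and vertical above 0.3 rad).
It fails at once if a round box on the carrier falls over or leaves its board (angle between any of box_left, box_right's own z axis and vertical above 0.5 rad or z of any of box_left, box_right in the frame of carrier above 0.03 m or z of any of box_left, box_right in the frame of carrier below -0.01 m).
It fails at once if a bystander (jar, carton, spare box, mallet) is moved more than 30 mm (distance of any of glue_jar, carton_a, carton_b, spare_box, mallet from where it was at the start of the episode above 0.03 m).
It also fails if it takes over 48 s, if anything falls off the work surface, if the arm or the gripper's body presses on something with over 40 N, if the wrist force passes 120 N, or if a joint passes its speed limit or range.

## Robot

A 7-joint arm with a two-finger parallel gripper is mounted at the origin on the work surface. World frame = base frame: x ahead of the robot, y to its left, z up, the work surface at z = 0. Lengths are in m, angles in rad, forces in N, time in s.
With the tool pointing down it reaches from about 0.4 to 0.85 m from the base axis. Payload 4.5 kg.
Tool frame: the origin (TCP) lies between the finger pads, 19 mm behind the fingertips; this is the grasp point; z points along the fingers, y is the line along which they close (so a half turn about z gives the same grasp; the last joint's range is limited). The gripper opens to 88 mm and grips with 3 to 60 N. Pads are 18 mm wide; open, the fingers measure 123 mm over their backs; the gripper's body (75 mm by 187 mm) begins 45 mm behind the grasp point.
Start: joints at [-1.2, 0.689, -0.195, 1.565, 0.157, 0.902, -0.215], TCP at [0.207, 0.59, 0.257] pointing down, gripper open.
Joint ranges: [-3.01, 3.01], [-0.46, 2.08], [-1.47, 1.51], [0.13, 2.56], [-1, 4.14], [0.04, 2.09], [-2.66, 2.66]. Speed limits (rad/s): [2.57, 2.57, 3.14, 3.14, 3.14, 3.14, 3.14].

## Interface

Orientations are given as a unit quaternion [x, y, z, w].
In Python, from plant import r gives the robot as it stands.
- The arm moves only by the tool play_rows, never from a script. Its arguments are lists of equal length, an entry for each row: "translation": the shift along the tool's x, y, z in m, a list of three; "delta_rot": the turn, a rotation vector about the tool's x, y, z in degrees, a list of three; "grip": the opening, from -1 (shut) to 1 (fully open). In form: {"translation": [[x, y, z], ...], "delta_rot": [[rx, ry, rz], ...], "grip": [grip, ...]}. A call has 1 to 20 rows; each row shifts and turns the commanded pose from where the row before left it, along the tool's axes as they then stand; what a row does not reach is not made up. A row lasts 1/8 s, in which the tool goes at most 62.5 mm and 10.7 degrees, less where a joint would pass 70% of its speed; a pose out of reach is approached as far as the arm can. A call with a gripper value outside its range is refused whole. The fingers move at their own pace and stop on an object; "squeeze" is the grip in N (left out, the last holds). Time passes only in rows, so rows that do not move let the fingers close. It gives the time, the measured TCP pose, the force, the opening and the grip force at its end, in the units of the state.
- r.get_state(): the state, without advancing time (a new reading comes with each control period).
- r.snapshot(name): name is "side" or "top"; returns the picture (420x560x3 uint8, blue, green, red); there is no depth.
- r.get_calibration(name): a dict with "intrinsics" (3x3 intrinsics, pixels), "k1" (the pictures are not rectified: a ray, as slopes to the right and down, at radius r is drawn at 1 + k1 r^2 times it, then the intrinsics apply), "eye" and "rotation" of the camera in the world. Camera axes: x right, y up, looking along -z (the intrinsics and any distortion apply to the point x, -y, -z); pixel columns grow to the right and rows downward; lengths in m; the calibration is good to about 2 mm. A picture is of the moment at which its call begins. get_calibration takes no time and is no camera call.
- r.finish_job(): hands the job in; it is judged then, once.
Trained networks look in the newest picture that a camera, given by its name, has taken for a name from the list of things; names that differ only in an ending like _2 or _b are one class to them, and where a whole thing is asked for, a point or a joint stands for the part that bears it (a point fixed in the world has none). Each returns a list of dicts, best first, with "confidence" (0 to 1); they miss things now and then, are a little off and sometimes report something else, mostly with a low value. They report only what shows in the picture. A call takes as long as a camera call.
- r.look_for(camera, target): "point" ([x, y, z] in m, in world coordinates, good to about 4 mm: the middle of the surface that is visible of it).
- r.silhouettes(camera, target): "pixels" (420x560 bool, what is visible of it).
The state is a dict: "clock": time; "q": joint angles; "qd": joint speeds; "joint_torque": joint torques, N m; "tool_pos": TCP position; "eef_rot": TCP orientation; "contact_force": force on the tool from outside, world axes, zero at the start; "moment": the same for the moment, N m; "opening": opening from 0.0 (shut) to 1.0 (fully open); "finger_force": force on a finger pad.
Only numpy, scipy, OpenCV 4.12 (cv2) and the standard library are available. Lean on these libraries where they do the work, as an engineer would, in place of code of your own. Each camera call takes 0.05 s, during which the arm holds its last target. There are 200 camera calls.

## Working session

There is one attempt and no reset: what is moved stays moved. The work goes in short steps, Python scripts to look and compute and a tool call to move; the robot and the scene stay as the last step left them, time stands still between calls to the robot, and variables do not carry over. Pictures are saved under pics/ and viewed, at most 10 in all, crops included, and the job is handed in when it is done.

Besides the shell and the picture viewer there is one more tool, called after "Emit:" as a command line: name --argument value ..., lists and objects as JSON in quotes. play_rows: Moves the arm, as the interface text tells. Its arguments: {"type":"object","properties":{"translation":{"type":"array","items":{"type":"array","items":{"type":"number"}}},"delta_rot":{"type":"array","items":{"type":"array","items":{"type":"number"}}},"grip":{"type":"array","items":{"type":"number"}},"squeeze":{"type":"number"}},"required":["translation","delta_rot","grip"]}

```bash
mkdir -p pics; python3 - <<'E'
from plant import r
import cv2,numpy as np
s=r.get_state();print(s['clock'],s['tool_pos'],s['eef_rot'])
for n in("side","top"):
    im=r.snapshot(n);cv2.imwrite(f"pics/{n}0.png",im)
    c=r.get_calibration(n);print(n,np.round(c['eye'],3),c['k1'])
    for t in("pull_post","handle","rack","carrier","guide_mouth","box_left","box_right","glue_jar","carton_a","carton_b","spare_box","mallet"):
        try:
            print(t,[(np.round(d['point'],3).tolist(),round(d['confidence'],2)) for d in r.look_for(n,t)][:3])
        except Exception as e: print(t,e)
E
```

```text
0.0 [0.206411   0.58929509 0.25659845] [ 1.67570105e-01  9.85859729e-01 -9.22066717e-04 -7.37673672e-05]
side [-0.122 -0.742  0.886] -0.014411624433442632
pull_post [([0.631, -0.102, 0.012], 0.89)]
handle [([0.631, -0.104, 0.009], 0.89)]
rack [([0.741, -0.1, 0.151], 0.88)]
carrier [([0.633, -0.103, 0.014], 0.89), ([0.655, -0.316, 0.053], 0.5)]
guide_mouth [([0.741, -0.101, 0.144], 0.62)]
box_left [([0.669, -0.048, 0.045], 0.56), ([0.505, 0.104, 0.052], 0.31)]
box_right [([0.664, -0.144, 0.05], 0.77), ([0.509, 0.104, 0.054], 0.75)]
glue_jar [([0.508, 0.102, 0.052], 0.57)]
carton_a [([0.655, -0.319, 0.05], 0.96), ([0.268, -0.37, 0.043], 0.62)]
carton_b [([0.655, -0.319, 0.05], 0.96), ([0.268, -0.37, 0.043], 0.62)]
spare_box [([0.313, 0.352, 0.048], 0.93)]
mallet [([0.49, 0.594, 0.022], 0.67)]
top [0.365 0.124 1.7  ] -0.19010513584426483
pull_post [([0.633, -0.092, 0.008], 0.62)]
handle [([0.631, -0.094, 0.01], 0.91)]
rack [([0.76, -0.068, 0.152], 0.78)]
carrier [([0.633, -0.094, 0.011], 0.76)]
guide_mouth [([0.756, -0.065, 0.15], 0.6)]
box_left []
box_right [([0.666, -0.139, 0.049], 0.46)]
glue_jar [([0.522, 0.121, 0.084], 0.5)]
carton_a [([0.668, -0.305, 0.052], 0.85), ([0.28, -0.359, 0.044], 0.76)]
carton_b [([0.668, -0.305, 0.052], 0.85), ([0.28, -0.359, 0.044], 0.76)]
spare_box [([0.325, 0.365, 0.047], 0.72)]
mallet [([0.487, 0.598, 0.027], 0.87), ([0.324, 0.365, 0.05], 0.17)]
```

View pics/side0.png

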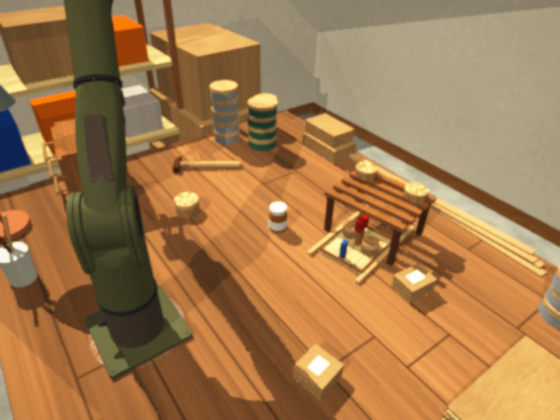

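View pics/top0.png

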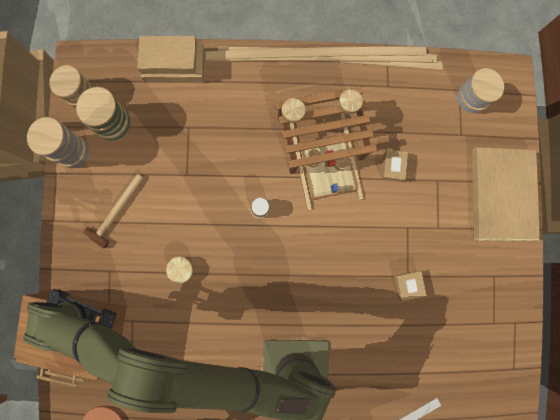

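The side view shows the blue post at about (344,248) and the red handle at (361,228). The top view shows the post at about (335,187), with the guide strips ending near (309,207) and (361,198).

```bash
cat > h.py <<'E'
import numpy as np,cv2
from plant import r
def cal(n):
    c=r.get_calibration(n);return np.array(c['intrinsics']),c['k1'],np.array(c['eye']),np.array(c['rotation'])
def proj(n,P):
    K,k,e,R=cal(n);p=(np.atleast_2d(P)-e)@R;s=np.c_[p[:,0],-p[:,1]]/-p[:,2:3]
    s=s*(1+k*(s**2).sum(1,keepdims=True));return s@K[:2,:2].T+K[:2,2]
def ray(n,uv):
    K,k,e,R=cal(n);d=(np.linalg.inv(K)@np.r_[uv,1])[:2];s=d.copy()
    for _ in range(20): s=d/(1+k*(s@s))
    v=R@np.array([s[0],-s[1],-1]);return e,v/np.linalg.norm(v)
def at_z(n,uv,z):
    e,v=ray(n,uv);return e+v*(z-e[2])/v[2]
def tri(a,b):
    (e1,v1),(e2,v2)=ray("side",a),ray("top",b)
    t=np.linalg.lstsq(np.c_[v1,-v2],e2-e1,rcond=None)[0];p,q=e1+t[0]*v1,e2+t[1]*v2
    return (p+q)/2,np.linalg.norm(p-q)
def blue(im):
    h=cv2.cvtColor(im,cv2.COLOR_BGR2HSV);return cv2.inRange(h,(100,120,40),(130,255,255))
def red(im):
    h=cv2.cvtColor(im,cv2.COLOR_BGR2HSV);return cv2.inRange(h,(0,190,60),(6,255,255))|cv2.inRange(h,(172,170,60),(180,255,255))
def blob(m,box):
    x0,y0,x1,y1=box;w=np.zeros_like(m);w[y0:y1,x0:x1]=m[y0:y1,x0:x1]
    v,u=np.nonzero(w);return (np.array([u.mean(),v.mean()]),len(u),(u.min(),u.max(),v.min(),v.max())) if len(u) else None
E
python3 - <<'E'
from h import *
S=cv2.imread("pics/side0.png");T=cv2.imread("pics/top0.png")
bs=blob(blue(S),(320,220,370,270));bt=blob(blue(T),(315,170,355,205));print(bs,bt,tri(bs[0],bt[0]))
rs=blob(red(S),(340,200,380,250));rt=blob(red(T),(315,145,355,180));print(rs,rt, tri(rs[0],rt[0]))
a=cv2.resize(S[180:270,300:440],None,fx=5,fy=5,interpolation=2)
b=cv2.resize(T[85:215,265:385],None,fx=4.5,fy=4.5,interpolation=2)
cv2.imwrite("pics/cs.png",a);cv2.imwrite("pics/ct.png",b)
E
```

```text
Traceback (most recent call last):
  File "h.py", line 15, in tri
    (e1,v1),(e2,v2)=ray("side",a),ray("top",b)
                    ~~~^^^^^^^^^^
  File "h.py", line 11, in ray
    v=R@np.array([s[0],-s[1],-1]);return e,v/np.linalg.norm(v)
      ~^~~~~~~~~~~~~~~~~~~~~~~~~~
ValueError: matmul: Input operand 1 has a mismatch in its core dimension 0, with gufunc signature (n?,k),(k,m?)->(n?,m?) (size 3 is different from 4)
```

```bash
sed -i "s/np.array(c\['rotation'\])/Rotation.from_quat(c['rotation']).as_matrix()/;1i from scipy.spatial.transform import Rotation" h.py
python3 - <<'E'
from h import *
S=cv2.imread("pics/side0.png");T=cv2.imread("pics/top0.png")
bs=blob(blue(S),(320,220,370,270));bt=blob(blue(T),(315,170,355,205));print(bs,bt,tri(bs[0],bt[0]))
rs=blob(red(S),(340,200,380,250));rt=blob(red(T),(315,145,355,180));print(rs,rt)
if rs and rt: print(tri(rs[0],rt[0]))
print(r.get_calibration("top")["intrinsics"],r.get_calibration("side")["intrinsics"])
# guide line guesses in top
for uv in((309,207),(361,198)): print(at_z("top",uv,.012))
a=cv2.resize(S[180:270,300:440],None,fx=5,fy=5,interpolation=2)
b=cv2.resize(T[85:215,265:385],None,fx=4.5,fy=4.5,interpolation=2)
cv2.imwrite("pics/cs.png",a);cv2.imwrite("pics/ct.png",b)
E
```

```text
(array([343.06779661, 248.23728814]), 59, (np.int64(341), np.int64(346), np.int64(241), np.int64(256))) (array([334.875, 186.875]), 16, (np.int64(333), np.int64(336), np.int64(185), np.int64(189))) (array([ 0.5892036 , -0.11129954,  0.05012077]), np.float64(0.0032318336416250967))
(array([361.30864198, 222.40740741]), 162, (np.int64(356), np.int64(368), np.int64(214), np.int64(232))) None
[[529.63773776   0.         267.53222536]
 [  0.         529.63773776 206.42947281]
 [  0.           0.           1.        ]] [[426.87285725   0.         274.76307073]
 [  0.         426.87285725 208.0106547 ]
 [  0.           0.           1.        ]]
[ 0.5287634  -0.03444344  0.012     ]
[ 0.56127109 -0.20329893  0.012     ]
```

View pics/cs.png

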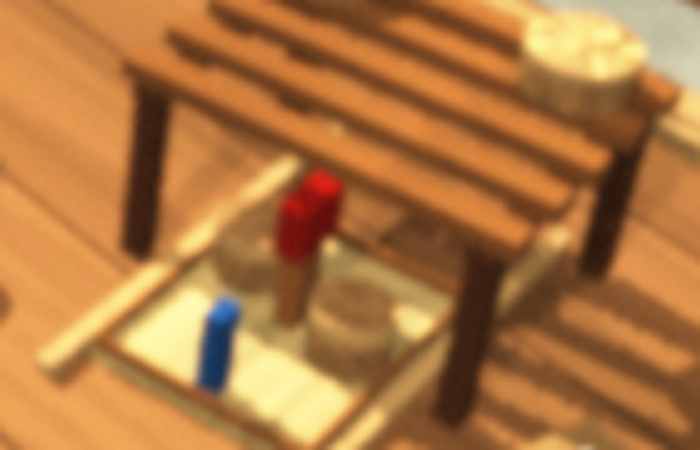

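View pics/ct.png

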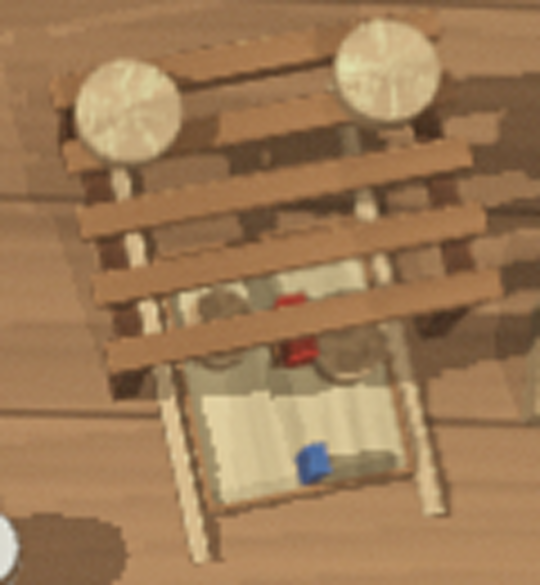

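Crops: the guides' front ends are at about (203,562) and (435,515) in the top crop, and the front slat's corners at (110,372) and (502,295). The post top is at about (315,460), and the boxes stand on either side of the red handle. Next I'll fit the rack and carrier poses from both views.

```bash
python3 - <<'E'
from h import *
from scipy.optimize import least_squares
ct=lambda x,y:(265+(x+.5)/4.5-.5,85+(y+.5)/4.5-.5)
cs=lambda x,y:(300+(x+.5)/5-.5,180+(y+.5)/5-.5)
rack=[("top",(-.124,.086,.012),ct(203,560)),("top",(-.124,-.086,.012),ct(436,514)),("top",(0,.135,.151),ct(110,370)),("top",(0,-.135,.151),ct(502,296)),
 ("side",(0,.135,.151),cs(128,63)),("side",(0,-.135,.151),cs(525,242)),("side",(-.124,.086,.012),cs(50,360))]
car=[("top",(-.105,.076,.02),ct(216,510)),("top",(-.105,-.076,.02),ct(411,473)),("top",(-.088,0,.074),ct(316,457)),("top",(-.023,0,.110),ct(303,352)),
 ("side",(-.105,.076,.02),cs(97,343)),("side",(-.088,0,.074),cs(224,306)),("side",(-.023,0,.11),cs(295,203)),("side",(.023,0,.11),cs(325,180))]
W=lambda p,P:np.array([p[0]+np.cos(p[2])*P[0]-np.sin(p[2])*P[1],p[1]+np.sin(p[2])*P[0]+np.cos(p[2])*P[1],P[2]])
for nm,L,x0 in(("rack",rack,(.66,-.1,-.2)),("car",car,(.66,-.1,-.2))):
    f=lambda p:np.concatenate([proj(n,W(p,P))[0]-uv for n,P,uv in L])
    s=least_squares(f,x0,loss='soft_l1');p=s.x;print(nm,np.round(p,4),np.degrees(p[2]));print(np.round(f(p).reshape(-1,2),1).tolist())
    if nm=="rack": R=p
print("post",W(p,(-.088,0,.058)),"handle",W(p,(0,0,.09)))
d=p[:2]-R[:2];c,sn=np.cos(R[2]),np.sin(R[2]);print("carrier in rack",c*d[0]+sn*d[1],-sn*d[0]+c*d[1])
print("out dir",-c,-sn)
q=Rotation.from_quat(r.get_state()['eef_rot']).as_matrix();print(q)
E
```

```text
rack [ 0.663  -0.0937  0.2162] 12.389324805806961
[[-0.1, -0.4], [-0.2, -0.5], [0.3, -0.1], [0.8, -0.5], [-0.8, -1.4], [-0.3, 1.1], [-0.5, 0.7]]
car [ 0.6759 -0.0893  0.2359] 13.516233449793743
[[-1.6, 0.4], [0.8, -1.4], [0.4, -0.3], [0.0, 0.9], [-0.7, -1.4], [0.1, 0.8], [-0.5, 1.1], [1.7, -1.4]]
post [ 0.59032205 -0.10986543  0.058     ] handle [ 0.67588477 -0.089298    0.09      ]
carrier in rack 0.013517653802910779 0.0015828853391556242
out dir -0.9767122702853435 -0.21455335251179422
[[-9.43817856e-01  3.30466116e-01  1.62615872e-05]
 [ 3.30466116e-01  9.43817855e-01  4.67126953e-05]
 [ 8.89866686e-08  4.94621795e-05 -9.99999999e-01]]
```

Emit:
play_rows --translation '[[0, 0, 0], [0, 0, 0], [0, 0, 0], [0, 0, 0], [-0.014, -0.048, 0], [-0.014, -0.048, 0], [-0.014, -0.048, 0], [-0.014, -0.048, 0], [-0.014, -0.048, 0], [-0.014, -0.048, 0], [-0.014, -0.048, 0], [-0.014, -0.048, 0], [-0.014, -0.048, 0], [-0.014, -0.048, 0], [-0.014, -0.048, 0], [-0.014, -0.048, 0], [-0.014, -0.048, 0], [-0.014, -0.048, 0], [-0.014, -0.048, 0], [-0.014, -0.046, 0]]' --delta_rot '[[0, 0, -8], [0, 0, -8], [0, 0, -8], [0, 0, -7.8], [0, 0, 0], [0, 0, 0], [0, 0, 0], [0, 0, 0], [0, 0, 0], [0, 0, 0], [0, 0, 0], [0, 0, 0], [0, 0, 0], [0, 0, 0], [0, 0, 0], [0, 0, 0], [0, 0, 0], [0, 0, 0], [0, 0, 0], [0, 0, 0]]' --grip '[1, 1, 1, 1, 1, 1, 1, 1, 1, 1, 1, 1, 1, 1, 1, 1, 1, 1, 1, 1]' --squeeze 15

```text
clock: 3.8
tool_pos: [0.5918, -0.1112, 0.2575]
eef_rot: [-0.109, 0.994, -0.0, 0.0]
contact_force: [1.1, 0.2, -0.5]
opening: 1.0
finger_force: 0.0
```

Emit:
play_rows --translation '[[0, 0.001, 0.03], [0, 0, 0.035], [0, 0, 0.035], [0, 0, 0.035], [0, 0, 0.03], [0, 0, 0.02], [0, 0, 0.012], [0, 0, 0.004], [0, 0, 0], [0, 0, 0]]' --delta_rot '[[0, 0, 0], [0, 0, 0], [0, 0, 0], [0, 0, 0], [0, 0, 0], [0, 0, 0], [0, 0, 0], [0, 0, 0], [0, 0, 0], [0, 0, 0]]' --grip '[1, 1, 1, 1, 1, 1, 1, 1, 1, 1]'

```text
clock: 5.05
tool_pos: [0.5914, -0.1085, 0.0572]
eef_rot: [-0.109, 0.994, -0.0, 0.001]
contact_force: [-0.4, -0.0, 0.1]
opening: 1.004
finger_force: 0.0
```

```bash
python3 - <<'E'
from h import *
S=r.snapshot("side");print(r.get_state()['tool_pos'],r.get_state()['contact_force'])
cv2.imwrite("pics/cs2.png",cv2.resize(S[150:280,280:440],None,fx=4.5,fy=4.5,interpolation=2))
E
```

```text
[ 0.59137756 -0.10854364  0.05717654] [-0.48534759 -0.12814161  1.42425034]
```

View pics/cs2.png

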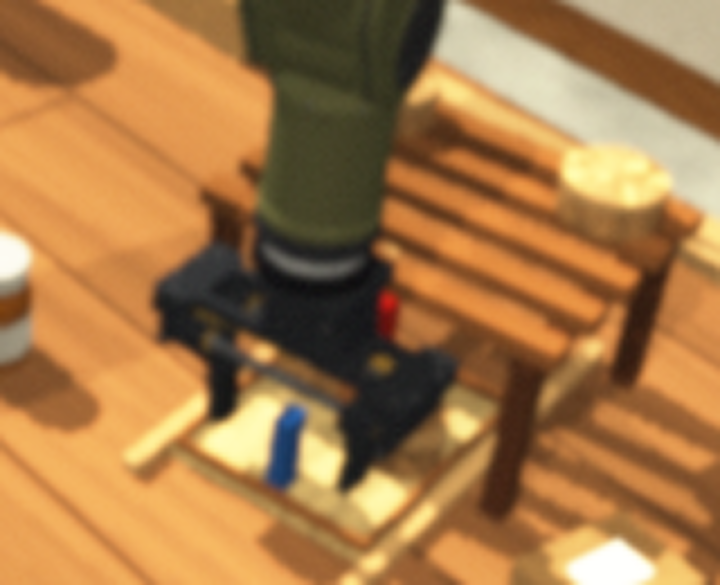

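Post sits between the open fingers (mid finger line near (285,450), post at (285,455)), no contact with the rack. Closing.

Emit:
play_rows --translation '[[0, 0, 0], [0, 0, 0], [0, 0, 0], [0, 0, 0], [0, 0, 0], [0, 0, 0], [0, 0, 0], [0, 0, 0]]' --delta_rot '[[0, 0, 0], [0, 0, 0], [0, 0, 0], [0, 0, 0], [0, 0, 0], [0, 0, 0], [0, 0, 0], [0, 0, 0]]' --grip '[0.5, 0.1, -0.3, -0.6, -1, -1, -1, -1]' --squeeze 20

```text
clock: 6.1
tool_pos: [0.5909, -0.1088, 0.0564]
eef_rot: [-0.109, 0.994, -0.0, -0.0]
contact_force: [-0.5, -0.9, 0.2]
opening: 0.158
finger_force: 20.0
```

Emit:
play_rows --translation '[[0.003, 0, 0], [0.006, 0, 0], [0.009, 0, 0], [0.01, 0, 0], [0.01, 0, 0], [0.01, 0, 0], [0.01, 0, 0], [0.01, 0, 0], [0.01, 0, 0], [0.01, 0, 0], [0.01, 0, 0], [0.01, 0, 0], [0.01, 0, 0], [0.01, 0, 0], [0.01, 0, 0], [0.009, 0, 0], [0.006, 0, 0], [0.004, 0, 0], [0.002, 0, 0], [0, 0, 0]]' --delta_rot '[[0, 0, 0], [0, 0, 0], [0, 0, 0], [0, 0, 0], [0, 0, 0], [0, 0, 0], [0, 0, 0], [0, 0, 0], [0, 0, 0], [0, 0, 0], [0, 0, 0], [0, 0, 0], [0, 0, 0], [0, 0, 0], [0, 0, 0], [0, 0, 0], [0, 0, 0], [0, 0, 0], [0, 0, 0], [0, 0, 0]]' --grip '[-1, -1, -1, -1, -1, -1, -1, -1, -1, -1, -1, -1, -1, -1, -1, -1, -1, -1, -1, -1]'

```text
clock: 8.6
tool_pos: [0.4354, -0.1429, 0.0564]
eef_rot: [-0.109, 0.994, -0.0, -0.0]
contact_force: [0.2, -0.3, -2.0]
opening: 0.156
finger_force: 20.0
```

Emit:
play_rows --translation '[[0, 0, 0], [0, 0, 0], [0, 0, 0]]' --delta_rot '[[0, 0, 0], [0, 0, 0], [0, 0, 0]]' --grip '[-1, -1, -1]'

```text
clock: 8.98
tool_pos: [0.4354, -0.1429, 0.0564]
eef_rot: [-0.109, 0.994, 0.0, -0.0]
contact_force: [-0.7, 0.3, -2.3]
opening: 0.156
finger_force: 20.0
```

Emit:
play_rows --translation '[[0, 0, 0], [0, 0, 0], [0, 0, 0], [0, 0, 0], [0, 0, 0], [0, 0, -0.01], [0, 0, -0.02], [0, 0, -0.035], [0, 0, -0.035], [0, 0, -0.03], [0, 0, -0.015], [0, 0, 0]]' --delta_rot '[[0, 0, 0], [0, 0, 0], [0, 0, 0], [0, 0, 0], [0, 0, 0], [0, 0, 0], [0, 0, 0], [0, 0, 0], [0, 0, 0], [0, 0, 0], [0, 0, 0], [0, 0, 0]]' --grip '[-0.5, -0.2, 0.2, 0.6, 1, 1, 1, 1, 1, 1, 1, 1]'

```text
clock: 10.48
tool_pos: [0.436, -0.1432, 0.2028]
eef_rot: [-0.109, 0.994, -0.001, 0.001]
contact_force: [-0.4, 0.4, 0.2]
opening: 1.002
finger_force: 0.0
```

```bash
python3 - <<'E'
from h import *
from scipy.optimize import least_squares
S=r.snapshot("side");T=r.snapshot("top");s=r.get_state();print(s['tool_pos'],s['opening'])
for n,t in(("side","handle"),("side","box_left"),("side","box_right")): print(t,[(np.round(d['point'],3),d['confidence']) for d in r.look_for(n,t)][:2])
c=proj("side",[.52,-.125,.09])[0].astype(int);print(c)
print("expect",proj("side",[[.434,-.144,.037],[.52,-.125,.09]]))
x,y=c;x0,y0=x-80,y-65
B=blob(blue(S),(x-50,y-30,x+40,y+60));Rr=blob(red(S),(x-30,y-30,x+30,y+30));print(B,Rr)
if Rr: print("handle",at_z("side",Rr[0],.09))
if B: print("post",at_z("side",B[0],.047))
a=cv2.resize(S[y0:y0+130,x0:x0+160],None,fx=4.5,fy=4.5,interpolation=2);cv2.imwrite("pics/cs3.png",a);print(x0,y0)
E
```

```text
[ 0.43520977 -0.14298701  0.20134032] 0.9981277362166218
handle [(array([ 0.48 , -0.137,  0.009]), 0.62)]
box_left [(array([ 0.51, -0.08,  0.05]), 0.5), (array([ 0.476, -0.139,  0.011]), 0.38)]
box_right [(array([ 0.508, -0.18 ,  0.052]), 0.82)]
[330 249]
expect [[309.27197025 280.49672363]
 [330.15530983 249.83075081]]
(array([308.72972973, 277.71621622]), 74, (np.int64(306), np.int64(311), np.int64(270), np.int64(286))) (array([329.28688525, 251.21311475]), 122, (np.int64(323), np.int64(336), np.int64(241), np.int64(259)))
handle [ 0.51427843 -0.12786195  0.09      ]
post [ 0.43275688 -0.1422651   0.047     ]
250 184
```

View pics/cs3.png

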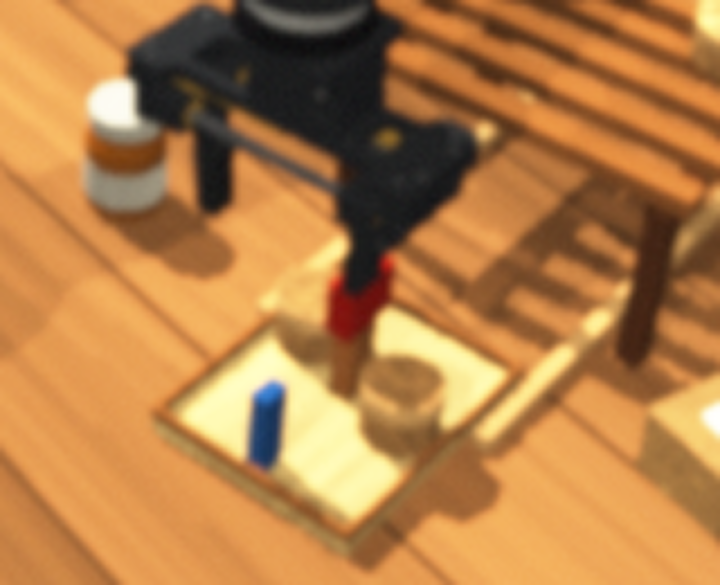

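The carrier stands clear of the rack with both boxes upright. Its rim corners are at crop (158,413), (345,538) and (518,372), and the post top is at (270,388). I'll fit its pose to those.

```bash
python3 - <<'E'
from h import *
from scipy.optimize import least_squares
cs=lambda x,y:(250+(x+.5)/4.5-.5,184+(y+.5)/4.5-.5)
L=[((-.105,.076,.02),cs(158,411)),((-.105,-.076,.02),cs(347,535)),((.085,-.076,.02),cs(518,370)),((-.088,0,.074),cs(270,387)),((-.023,.0,.07),cs(345,337))]
W=lambda p,P:np.array([p[0]+np.cos(p[2])*P[0]-np.sin(p[2])*P[1],p[1]+np.sin(p[2])*P[0]+np.cos(p[2])*P[1],P[2]])
f=lambda p:np.concatenate([proj("side",W(p,P))[0]-uv for P,uv in L])
p=least_squares(f,(.52,-.125,.22),loss='soft_l1').x;print(np.round(p,4),np.degrees(p[2]));print(np.round(f(p).reshape(-1,2),1).tolist());print(W(p,(-.088,0,.058)))
E
```

```text
[ 0.521  -0.1243  0.2027] 11.614252963587536
[[-0.9, -1.1], [0.4, 0.0], [2.2, -0.5], [0.3, 0.6], [-1.7, 0.5]]
[ 0.43478899 -0.14206216  0.058     ]
```

Emit:
play_rows --translation '[[-0.01, 0, 0], [-0.02, 0, 0], [-0.025, 0, 0], [-0.02, 0, 0], [-0.01, 0, 0], [0, 0, 0], [0, 0, 0]]' --delta_rot '[[0, 0, 0], [0, 0, 0], [0, 0, 0], [0, 0, 0], [0, 0, 0], [0, 0, 0], [0, 0, 0]]' --grip '[1, 1, 1, 1, 1, 1, 1]'

```text
clock: 11.6
tool_pos: [0.5177, -0.1247, 0.2011]
eef_rot: [-0.109, 0.994, -0.0, -0.001]
contact_force: [-0.3, 0.0, 0.1]
opening: 0.998
finger_force: 0.0
```

Emit:
play_rows --translation '[[-0.003, 0, 0.015], [0, 0, 0.025], [0, 0, 0.025], [0, 0, 0.022], [0, 0, 0.015], [0, 0, 0.008], [0, 0, 0.002], [0, 0, 0], [0, 0, 0], [0, 0, 0], [0, 0, 0], [0, 0, 0], [0, 0, 0], [0, 0, 0], [0, 0, 0], [0, 0, 0], [0, 0, 0]]' --delta_rot '[[0, 0, 0], [0, 0, 0], [0, 0, 0], [0, 0, 0], [0, 0, 0], [0, 0, 0], [0, 0, 0], [0, 0, 0], [0, 0, 0], [0, 0, 0], [0, 0, 0], [0, 0, 0], [0, 0, 0], [0, 0, 0], [0, 0, 0], [0, 0, 0], [0, 0, 0]]' --grip '[1, 1, 1, 1, 1, 1, 1, 1, 1, 0.5, 0.1, -0.2, -0.4, -1, -1, -1, -1]' --squeeze 40

```text
clock: 13.72
tool_pos: [0.5216, -0.1239, 0.0894]
eef_rot: [-0.109, 0.994, -0.0, 0.0]
contact_force: [-0.4, 0.3, -0.2]
opening: 0.224
finger_force: 40.0
```

Emit:
play_rows --translation '[[0, 0, -0.002], [0, 0, -0.004], [0, 0, -0.006], [0, 0, -0.009], [0, 0, -0.01], [0, 0, -0.01], [0, 0, -0.01], [0, 0, -0.01], [0, 0, -0.01], [0, 0, -0.01], [0, 0, -0.01], [0, 0, -0.01], [0, 0, -0.01], [0, 0, -0.01], [0, 0, -0.01], [0, 0, -0.008], [0, 0, -0.006], [0, 0, -0.003], [0, 0, -0.002], [0, 0, 0]]' --delta_rot '[[0, 0, 0], [0, 0, 0], [0, 0, 0], [0, 0, 0], [0, 0, 0], [0, 0, 0], [0, 0, 0], [0, 0, 0], [0, 0, 0], [0, 0, 0], [0, 0, 0], [0, 0, 0], [0, 0, 0], [0, 0, 0], [0, 0, 0], [0, 0, 0], [0, 0, 0], [0, 0, 0], [0, 0, 0], [0, 0, 0]]' --grip '[-1, -1, -1, -1, -1, -1, -1, -1, -1, -1, -1, -1, -1, -1, -1, -1, -1, -1, -1, -1]'

```text
clock: 16.23
tool_pos: [0.5215, -0.1238, 0.2393]
eef_rot: [-0.109, 0.994, 0.0, -0.0]
contact_force: [-0.0, -0.6, -3.6]
opening: 0.228
finger_force: 40.0
```

Emit:
play_rows --translation '[[0, 0, 0], [0, 0, 0], [0, 0, 0], [0, 0, 0], [0, 0, 0], [0, 0, 0]]' --delta_rot '[[0, 0, 0], [0, 0, 0], [0, 0, 0], [0, 0, 0], [0, 0, 0], [0, 0, 0]]' --grip '[-1, -1, -1, -1, -1, -1]'

```text
clock: 16.98
tool_pos: [0.5215, -0.1238, 0.2394]
eef_rot: [-0.109, 0.994, 0.0, 0.0]
contact_force: [0.3, 0.6, -4.4]
opening: 0.224
finger_force: 40.0
```

```bash
python3 - <<'E'
from h import *
S=r.snapshot("side");s=r.get_state();print(s['tool_pos'],s['contact_force'],s['moment'],s['finger_force'],np.abs(s['qd']).max())
x,y=proj("side",s['tool_pos']-np.array([0,0,.05]))[0].astype(int);x0,y0=x-80,y-65
cv2.imwrite("pics/cs4.png",cv2.resize(S[y0:y0+130,x0:x0+160],None,fx=4.5,fy=4.5,interpolation=2))
E
```

```text
[ 0.52151532 -0.12382495  0.23939201] [ 0.09294159 -0.02419233 -3.98605985] [ 0.02821346 -0.0268854  -0.00604211] 39.99663742259145 0.0014603859568353707
```

View pics/cs4.png

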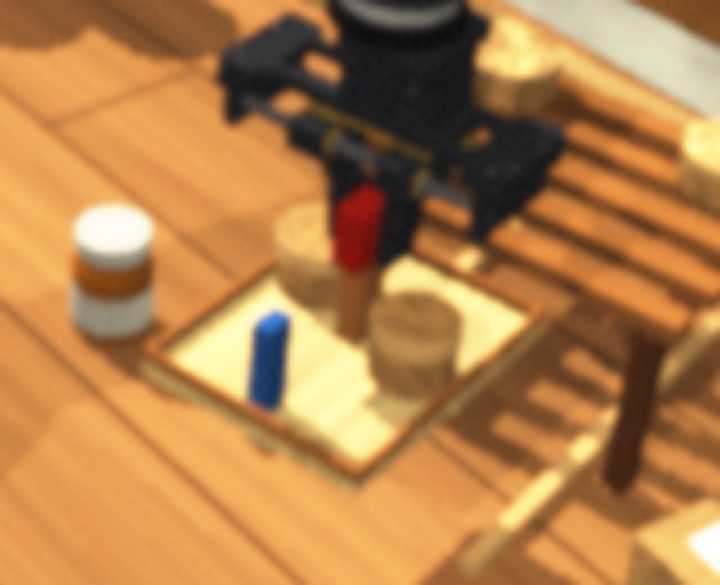

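The carrier hangs level about 15 cm up, held by the red handle at crop (360,225). Both boxes stand on it, at (305,255) and (415,345), and it is still.

```bash
python3 -c "
from plant import r
print(r.finish_job())"
```

```text
the job is handed in; nothing more can be done
None
```

The job is handed in, though the verdict wasn't returned: the carrier was drawn out by its blue post and is held still and level by its red handle, about 15 cm above the bench in front of the rack, with both boxes standing on it.

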